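# Clip the tray's flap down on the balcony table

## Task

The wind rattles the red flap of the aluminium tray. First fold the flap down over the tray's tall short edge until it hangs flat against the outside of that wall; only then take the yellow spring clip by its two levers, squeeze it open, carry it over and clip it from above astride the middle of that edge, so that its lips pinch wall and flap together, and let go. Leave the cup, the ashtray and the sugar tin where they are.

Things in the scene. Friction and masses are not known exactly. Their poses are not given: they have to be found in the camera images.
- tray: Aluminium tray, 130 mm (its x) by 200 mm (its y), fixed to the table, 4 mm sheet. Origin: centre of its underside. Three walls are 25 mm high; the wall on the short edge at its -y end is 80 mm high (4 mm thick, from y = -100 to -96 mm). The flap is hinged along the top of this tall wall, on its outer (-y) side.
- tray_edge (a point): Middle of the tall wall's top edge, 80 mm above the table, at tray x = 0, y = -101 mm: the middle of the 9.5 mm thick sandwich of wall and closed flap (y = -105.5 to -96 mm). Axes as the tray's: x along the edge, -y outward, z up. The hinge barrel (6 mm thick) rises 3 mm above it.
- flap_tip (a point): Middle of the free edge of the flap, 50 mm from the hinge line. Red metal flap 110 mm wide along the edge, 50 mm long, 4 mm thick; the hinge line lies 2.5 mm outside tray_edge at its height.
- flap (a joint): Angle of the flap in rad: 0 = folded down, hanging flat against the outside of the tall wall; 1.57 = sticking out level; about 3.14 would point straight up. A stiff hinge: stays where left, about 1 N at the free edge moves it.
- clip: Yellow spring clip like a big clothes-peg, 85 g, 111 mm high, upright on its shut lips, levers up; this body is its +y half. Origin: underside, midway between the lips; x along the lips (pivot axis), y across, z up. Black lips 50 mm wide, 14 mm high, 25 mm across at the foot when shut; pivot 55 mm up. Symmetric: either way round on the edge is right.
- clip_jaw (a joint): Opening angle between the clip's two halves in rad: 0 = lips shut, 0.62 = fully squeezed, lips then about 30 mm apart; about 0.19 when the lips pinch wall and flap. Squeezing the levers takes 6 to 16 N.
- cup: White ceramic espresso cup on its saucer (one piece), saucer 110 mm across, cup 60 mm high. Origin: centre of its underside. A bystander.
- ashtray: Green glass ashtray, round, 100 mm across, 35 mm high. Origin: centre of its underside. A bystander.
- sugar_tin: Stainless sugar tin with screw lid, 80 mm across, 92 mm high. Origin: centre of its underside. A bystander.
- clip_levers (a point): Point midway between the clip's levers, 100 mm above the lips' underside: a good height for the TCP. Levers 40 mm wide (along clip x); 54 mm across their outsides at the top (11 mm above this point), narrowing to the pivot; fully squeezed they are parallel, about 20 mm across.

How it is judged:
On the way, in this order (a step that is already met when the one before it is completed fails the run):
1. the flap is folded down flat against the wall (within 0.12 rad) while the clip still stands in its place, moved less than 20 mm (value of joint flap below 0.12 rad and distance of clip from where it was at the start of the episode below 0.02 m), for 0.2 s.
2. the clip is squeezed open (at least 0.3 rad) and held lifted, its lips more than 80 mm above the table (value of joint clip_jaw above 0.3 rad and height (world z) of clip above 0.08 m), for 0.2 s.
At the end, for the whole second after the job is handed in: Flap flat on the tall wall (within 0.12 rad); clip released, at rest, pinching both by its own spring (over 2 N, jaw 0.1-0.35 rad): lips' underside 18-47 mm below the wall top, centred within 20 mm along and 15 mm across the edge, parallel to it within 0.25 rad, upright within 0.4 rad (value of joint flap below 0.12 rad and value of joint clip_jaw between 0.1 and 0.35 rad and x of clip in the frame of tray_edge between -0.02 and 0.02 m and y of clip in the frame of tray_edge between -0.015 and 0.015 m and z of clip in the frame of tray_edge between -0.047 and -0.018 m and angle between clip's own z axis and vertical below 0.4 rad and angle between the x axis of clip and the x axis of tray, either way round below 0.25 rad and contact force between clip and tray above 2 N and linear speed of clip below 0.02 m/s); the robot touches nothing.
It fails at once if the cup, the ashtray or the sugar tin is moved more than 15 mm (distance of any of cup, ashtray, sugar_tin from where it was at the start of the episode above 0.015 m).
It fails at once if the clip is knocked over (tilted more than 1 rad) (angle between clip's own z axis and vertical above 1 rad).
It also fails if it takes over 59 s, if anything falls off the work surface, if the arm or the gripper's body presses on something with over 40 N, if the wrist force passes 120 N, or if a joint passes its speed limit or range.

## Robot

A 6-joint arm with a two-finger parallel gripper is mounted at the origin on the work surface. World frame = base frame: x ahead of the robot, y to its left, z up, the work surface at z = 0. Lengths are in m, angles in rad, forces in N, time in s.
With the tool pointing down it reaches from about 0.25 to 0.775 m from the base axis. Payload 4 kg.
Tool frame: the origin (TCP) lies between the finger pads, 19 mm behind the fingertips; this is the grasp point; z points along the fingers, y is the line along which they close (so a half turn about z gives the same grasp; the last joint's range is limited). The gripper opens to 94 mm and grips with 3 to 60 N. Pads are 16 mm wide; open, the fingers measure 119 mm over their backs; the gripper's body (75 mm by 177 mm) begins 78 mm behind the grasp point.
Start: joints at [1.026, 0.087, 1.371, -0, 1.684, -0.103], TCP at [0.235, 0.497, 0.224] pointing down, gripper open.
Joint ranges: [-3.1, 3.1], [-0.76, 2.03], [0.27, 2.55], [-1.08, 4.22], [0.17, 2.65], [-2.57, 2.57]. Speed limits (rad/s): [2.79, 2.79, 3.14, 3.14, 3.14, 3.14].

## Interface

Orientations are given as [roll, pitch, yaw] about the fixed x, y, z axes, in that order (R = Rz(yaw) Ry(pitch) Rx(roll)).
In Python, from bench import robot, snapshot, close_job, spotter gives the robot as it stands. The module is installed in compiled form; this text tells all that it offers.
- The arm moves only by the tool servo_tool, never from a script. Its argument "commands" is one flat list of numbers, 7 for each row, row after row: the shift along the tool's x, y, z in m, then the turn, a rotation vector about the tool's x, y, z in degrees, then the finger opening in m, from 0 to 0.094. In form: [x, y, z, ax, ay, az, grip, x, y, z, ax, ay, az, grip, ...]. A call has 1 to 10 rows; each row is the pose to reach, as a shift and turn from the pose commanded when the call began, along the tool's axes at that moment; what a row does not reach only later rows make up. A row lasts 1/8 s, in which the tool goes at most 62.5 mm and 10.7 degrees, less where a joint would pass 70% of its speed; a pose out of reach is approached as far as the arm can. A call with a gripper value outside its range is refused whole. The fingers move at their own pace and stop on an object; the grip force is fixed at half the most. Time passes only in rows, so rows that repeat a pose let the fingers close. It gives the time, the measured TCP pose, the force, the opening and the grip force at its end, in the units of the state.
- robot.get_obs(): the state, without advancing time (a new reading comes with each control period).
- snapshot(name): name is "side" or "top" or "wrist"; returns a dict with "img" (420x560x3 uint8, blue, green, red), "camera_matrix" (3x3 intrinsics, pixels), "k1" (the pictures are not rectified: a ray, as slopes to the right and down, at radius r is drawn at 1 + k1 r^2 times it, then the intrinsics apply), "extrinsics" (4x4, takes a point from camera to world coordinates); the wrist camera has in their place "hand_eye" (4x4, takes a point from camera to tool coordinates, whose origin is the TCP and whose axes are the flange's). Camera axes: x right, y down, z forward; pixel columns grow to the right and rows downward; lengths in m; the calibration is good to about 2 mm. A picture is of the moment at which its call begins: read the wrist's pose just before it. There is no depth.
- close_job(): hands the job in; it is judged then, once.
Trained networks look in a picture, given as the dict that the camera call returned (one of the last four; its "shot" number tells which), for a name from the list of things; names that differ only in an ending like _2 or _b are one class to them, and where a whole thing is asked for, a point or a joint stands for the part that bears it (a point fixed in the world has none). Each returns a list of dicts, best first, with "conf" (0 to 1); they miss things now and then, are a little off and sometimes report something else, mostly with a low value. They report only what shows in the picture. A call takes as long as a camera call.
- spotter.trace(name, picture): "region" (420x560 bool, what is visible of it) and "box" ([left, top, width, height] in pixels, round what is visible of it).
The state is a dict: "time": time; "joint_positions": joint angles; "qvel": joint speeds; "joint_torque": joint torques, N m; "tool_pos": TCP position; "ee_rot": TCP orientation; "wrist_force": force on the tool from outside, world axes, zero at the start; "wrist_torque": the same for the moment, N m; "width": finger opening in m; "finger_force": force on a finger pad.
Only numpy, scipy, OpenCV 4.12 (cv2) and the standard library are available. Lean on these libraries where they do the work, as an engineer would, in place of code of your own. Each camera call takes 0.05 s, during which the arm holds its last target. There are 200 camera calls.

## Working session

There is one attempt and no reset: what is moved stays moved. The work goes in short steps, Python scripts to look and compute and a tool call to move; the robot and the scene stay as the last step left them, time stands still between calls to the robot, and variables do not carry over. Pictures are saved under pics/ and viewed, at most 10 in all, crops included, and the job is handed in when it is done.

Besides the shell and the picture viewer there is one more tool, called in YAML: its name, and indented under it one key for each argument. servo_tool: Moves the arm, as the interface text tells. Its arguments: {"type":"object","properties":{"commands":{"type":"array","items":{"type":"number"}}},"required":["commands"]}

```bash
mkdir -p pics; cat > h.py <<'E'
import numpy as np, cv2, pickle
from bench import robot, snapshot, close_job, spotter
from scipy.spatial.transform import Rotation as R
def T(o):
    M=np.eye(4); M[:3,:3]=R.from_euler('xyz',o['ee_rot']).as_matrix(); M[:3,3]=o['tool_pos']; return M
def shot(n):
    o=robot.get_obs(); p=snapshot(n)
    p['E']=T(o)@np.array(p['hand_eye']) if n=='wrist' else np.array(p['extrinsics'])
    return p
def ray(p,uv):
    K=np.array(p['camera_matrix']);s=np.array([(uv[0]-K[0,2])/K[0,0],(uv[1]-K[1,2])/K[1,1]]);d=s.copy()
    for _ in range(30): d=s/(1+p['k1']*(d@d))
    v=p['E'][:3,:3]@np.array([d[0],d[1],1]); return p['E'][:3,3],v/np.linalg.norm(v)
def onz(p,uv,z):
    c,v=ray(p,uv); return c+v*(z-c[2])/v[2]
def proj(p,X):
    q=np.linalg.inv(p['E'])@np.append(X,1); s=q[:2]/q[2]; s=s*(1+p['k1']*(s@s)); K=np.array(p['camera_matrix'])
    return np.array([K[0,0]*s[0]+K[0,2],K[1,1]*s[1]+K[1,2]])
def tri(a,ua,b,ub):
    c1,v1=ray(a,ua);c2,v2=ray(b,ub)
    t=np.linalg.lstsq(np.stack([v1,-v2],1),c2-c1,rcond=None)[0]
    x,y=c1+v1*t[0],c2+v2*t[1]; return (x+y)/2,np.linalg.norm(x-y)
E
cat > a.py <<'E'
from h import *
o=robot.get_obs(); print(o)
ps={}
for n in ['top','side','wrist']:
    p=shot(n); ps[n]=p; cv2.imwrite(f'pics/{n}0.png',p['img'])
    print(n,p['E'][:3,3].round(3),p['E'][:3,2].round(2))
    for k in ['tray','flap','clip','cup','ashtray','sugar_tin']:
        for r in spotter.trace(k,p)[:2]:
            m=r['region'];ys,xs=np.nonzero(m); 
            print(k,round(r['conf'],2),r['box'],xs.mean().round(1),ys.mean().round(1))
            p.setdefault('m',{}).setdefault(k,m)
pickle.dump(ps,open('p0.pkl','wb'))
cv2.imwrite('pics/both0.png',cv2.resize(np.hstack([ps['top']['img'],ps['side']['img']]),(800,300)))
E
python3 a.py
```

```text
{'time': 0.0, 'joint_positions': array([ 1.02588202e+00,  8.79403782e-02,  1.37222327e+00, -1.58566879e-05,
        1.68358132e+00, -1.03122232e-01]), 'qvel': array([-0.00182829,  0.00078718, -0.00054004, -0.00214043,  0.00035983,
        0.00169636]), 'joint_torque': array([-9.49147261e-05, -3.40203524e+01, -3.02418852e+01,  7.18273013e-02,
        3.33890808e-02, -1.61537514e-04]), 'tool_pos': array([0.23492   , 0.49675757, 0.22312783]), 'ee_rot': array([-3.13945015e+00, -2.05881902e-04,  2.69979860e+00]), 'wrist_force': array([ 0.35424693, -0.60651055,  0.01702656]), 'wrist_torque': array([-0.00064965, -0.00668645,  0.01082917]), 'finger_force': 0.0, 'width': 0.09374311219234696}
top [ 0.407 -0.046  1.06 ] [ 0.19  0.03 -0.98]
tray 0.63 [132.6, 207.3, 133.1, 80.4] 197.3 246.1
flap 0.33 [383.4, 228.3, 34.3, 23.9] 402.0 238.4
clip 0.92 [379.4, 218.3, 36.3, 34.4] 395.2 234.0
cup 0.71 [301.9, 142.4, 59.3, 53.1] 331.1 169.8
ashtray 0.62 [309.6, 274.6, 55.1, 52.1] 334.1 299.9
sugar_tin 0.74 [385.6, 115.0, 50.2, 53.1] 410.4 139.4
sugar_tin 0.25 [305.1, 141.2, 56.2, 58.6] 330.8 170.2
side [ 0.385 -0.564  0.71 ] [ 0.22  0.62 -0.75]
tray 0.78 [206.7, 144.0, 61.4, 65.0] 236.5 175.7
flap 0.57 [212.5, 180.1, 48.5, 17.8] 237.3 187.2
clip 0.59 [289.2, 270.7, 29.1, 51.3] 300.5 296.2
cup 0.77 [313.0, 219.3, 57.1, 49.2] 340.6 245.5
cup 0.51 [282.6, 265.3, 37.3, 57.5] 300.6 296.6
ashtray 0.91 [193.9, 247.0, 52.7, 58.3] 220.8 277.4
ashtray 0.5 [208.9, 143.1, 62.1, 65.8] 236.5 175.5
sugar_tin 0.56 [378.3, 260.8, 53.0, 61.6] 401.8 290.8
sugar_tin 0.42 [314.3, 219.3, 53.2, 44.0] 340.4 245.5
wrist [0.172 0.527 0.385] [ 0.22 -0.1  -0.97]
```

View pics/top0.png

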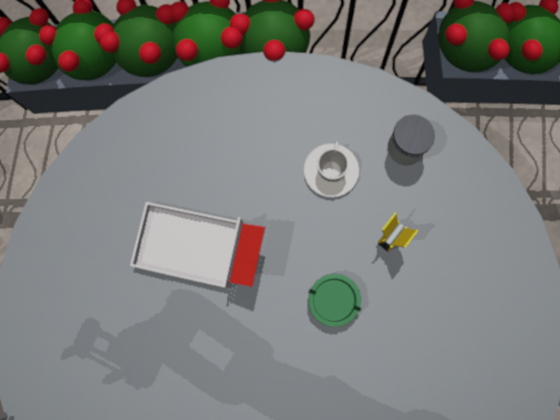

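View pics/side0.png

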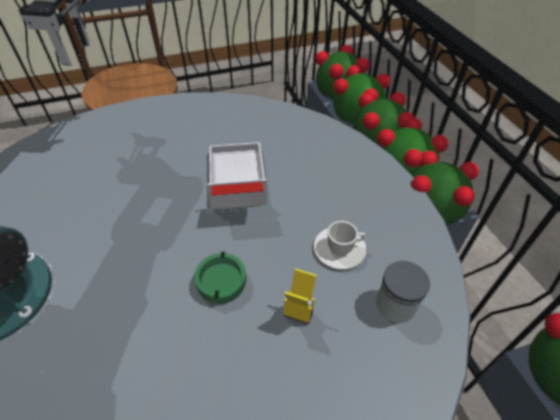

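The top view shows the tray at (190,247), with its tall edge and red flap on the right at (247,255). The clip is at (395,234), the cup at (331,170), the ashtray at (334,300) and the tin at (411,137). The side view agrees, and the flap sticks out roughly level or a bit above.

```bash
cat > b.py <<'E'
from h import *
ps=pickle.load(open('p0.pkl','rb')); t,s=ps['top'],ps['side']
for n,uv,z in [('edgeA',(241,222),.08),('edgeB',(228,286),.08),('farA',(148,205),.025),('farB',(134,269),.025),('clip',(395,234),.08),('cup',(331,170),0),('ash',(334,300),.035),('tin',(411,135),.092),('flapA',(265,226),.08),('flapB',(251,286),.08)]:
    print(n,onz(t,uv,z).round(3))
print(tri(t,(395,234),s,(300.5,296)))
a=cv2.resize(t['img'][190:300,120:280],None,fx=5,fy=5,interpolation=cv2.INTER_CUBIC)
cv2.imwrite('pics/tc.png',a)
b=cv2.resize(t['img'][200:270,360:440],None,fx=5,fy=5,interpolation=cv2.INTER_CUBIC)
c=cv2.resize(s['img'][255:335,260:340],None,fx=5,fy=5,interpolation=cv2.INTER_CUBIC)
d=cv2.resize(s['img'][130:230,180:300],None,fx=5,fy=5,interpolation=cv2.INTER_CUBIC)
im=np.zeros((550,800,3),np.uint8)
im[:350,:400]=b; im[:400,400:]=c
cv2.imwrite('pics/cc.png',im)
E
python3 b.py
```

```text
edgeA [0.564 0.057 0.08 ]
edgeB [0.447 0.08  0.08 ]
farA [0.609 0.249 0.025]
farB [0.482 0.274 0.025]
clip [ 0.538 -0.225  0.08 ]
cup [ 0.681 -0.116  0.   ]
ash [ 0.42  -0.114  0.035]
tin [ 0.723 -0.264  0.092]
flapA [0.556 0.013 0.08 ]
flapB [0.447 0.039 0.08 ]
(array([ 0.54296179, -0.22901549,  0.06369115]), np.float64(0.006342125718184417))
```

View pics/cc.png

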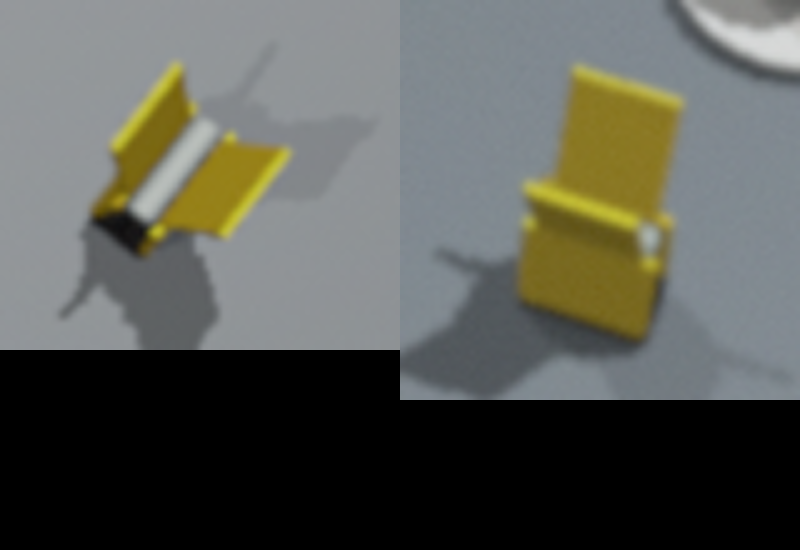

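The crop shows both lever top edges clearly in each view. In full top-image pixels they run (382,230)-(396,213) and (418,230)-(404,248).

View pics/tc.png

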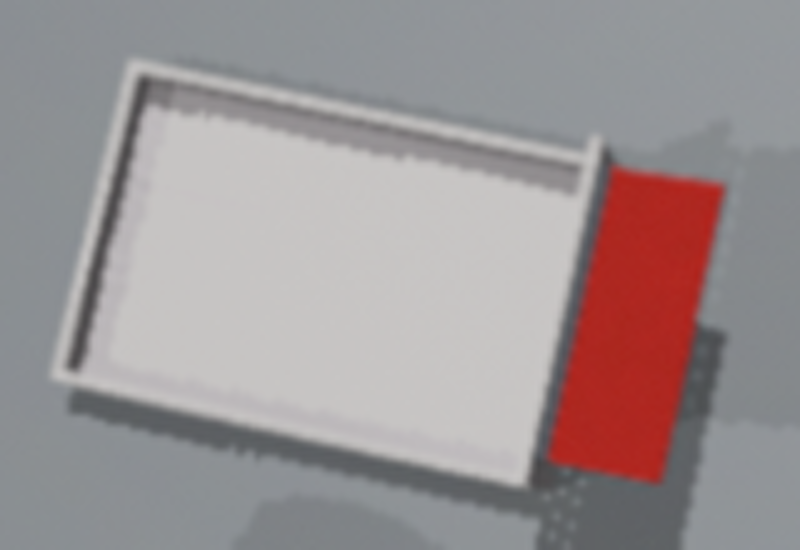

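```bash
cat > c.py <<'E'
from h import *
ps=pickle.load(open('p0.pkl','rb')); t,s=ps['top'],ps['side']
for a,b in [((382.4,230),(295,268.6)),((396,213),(316.6,275.4)),((404.4,247.6),(285,291.6)),((418,230),(308.5,299))]:
    print(tri(t,a,s,b), onz(t,a,.111).round(3), onz(s,b,.111).round(3))
E
python3 c.py
```

```text
(array([ 0.54359609, -0.19837712,  0.1074624 ]), np.float64(0.004115778394041957)) [ 0.541 -0.197  0.111] [ 0.545 -0.201  0.111]
(array([ 0.57362402, -0.22414112,  0.10867194]), np.float64(0.003907803001738197)) [ 0.571 -0.223  0.111] [ 0.575 -0.226  0.111]
(array([ 0.51127535, -0.23638545,  0.10879967]), np.float64(0.004301826512795366)) [ 0.509 -0.236  0.111] [ 0.513 -0.238  0.111]
(array([ 0.5425363 , -0.26245979,  0.10990687]), np.float64(0.005003460783353847)) [ 0.54  -0.262  0.111] [ 0.545 -0.263  0.111]
```

The crop gives the tall wall's outer top edge at about (241,218)-(228,287) in full pixels, with the flap beyond it. The lever heights triangulate to about 109 mm against 111 mm expected, which fits. Next I'll check with the wrist camera over the flap.

```bash
cat >> h.py <<'E'
def go(xyz,yaw,o=None):
    o=o or robot.get_obs(); M=T(o); G=(R.from_euler('z',yaw,degrees=True)*R.from_euler('x',np.pi)).as_matrix()
    d=M[:3,:3].T@(np.array(xyz)-M[:3,3]); w=R.from_matrix(M[:3,:3].T@G).as_rotvec(degrees=True)
    print('go',d.round(4).tolist(),w.round(2).tolist()); return d,w
E
python3 -c "
from h import *
go([.5,.03,.22],166.8)
print(pickle.load(open('p0.pkl','rb'))['wrist']['camera_matrix'],pickle.load(open('p0.pkl','rb'))['wrist']['hand_eye'])"
```

```text
go [-0.4391, -0.3091, 0.0043] [0.01, 0.0, -12.11]
[[342.12450737   0.         279.91075289]
 [  0.         342.12450737 213.21024163]
 [  0.           0.           1.        ]] [[ 8.36124792e-05 -9.70950292e-01 -2.39281266e-01  6.95472185e-02]
 [ 9.99999874e-01 -3.73251780e-05  5.00889030e-04  2.44415765e-04]
 [-4.95269566e-04 -2.39281277e-01  9.70950166e-01 -1.61011824e-01]
 [ 0.00000000e+00  0.00000000e+00  0.00000000e+00  1.00000000e+00]]
```

servo_tool:
  commands: [-0.439,-0.309,0.004,0,0,-12.1,0.094,-0.439,-0.309,0.004,0,0,-12.1,0.094,-0.439,-0.309,0.004,0,0,-12.1,0.094,-0.439,-0.309,0.004,0,0,-12.1,0.094,-0.439,-0.309,0.004,0,0,-12.1,0.094,-0.439,-0.309,0.004,0,0,-12.1,0.094,-0.439,-0.309,0.004,0,0,-12.1,0.094,-0.439,-0.309,0.004,0,0,-12.1,0.094,-0.439,-0.309,0.004,0,0,-12.1,0.094,-0.439,-0.309,0.004,0,0,-12.1,0.094]

```text
time: 2.3
tool_pos: [0.5007, 0.0278, 0.2198]
ee_rot: [-3.141, -0.001, 2.906]
wrist_force: [1.0, 0.7, -0.5]
width: 0.094
finger_force: 0.0
```

```bash
python3 -c "
from h import *
o=robot.get_obs();print(o['time'],o['tool_pos'],o['ee_rot'],o['qvel'].round(3))
p=shot('wrist');cv2.imwrite('pics/w1.png',p['img']);pickle.dump(p,open('w1.pkl','wb'))"
```

```text
2.3 [0.50068408 0.02777713 0.21978232] [-3.14118753e+00 -7.19182308e-04  2.90638377e+00] [ 0.057 -0.028  0.021  0.029  0.018  0.019]
```

View pics/w1.png

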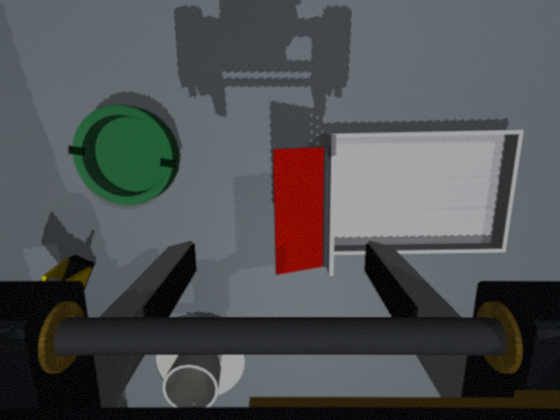

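The wrist view shows the tall wall's top strip running (332,133)-(332,275), with the flap's outer edge at (274,150)-(277,274). The tool lines up with the tray.

```bash
cat > d.py <<'E'
from h import *
ps=pickle.load(open('p0.pkl','rb')); t=ps['top']; w=pickle.load(open('w1.pkl','rb'))
for n,a,b in [('edgeHi',(239.6,217.8),(331.5,275)),('edgeLo',(226.7,286.5),(331.5,133)),('flapHi',(265.4,226.6),(277,274)),('flapLo',(252.6,286.6),(274,150))]:
    x,e=tri(t,a,w,b); print(n,x.round(4),round(e,4),onz(t,a,.08).round(4),onz(w,b,.08).round(4))
for a in [(523,130),(507,250)]: print('far',onz(w,a,.025).round(4))
E
python3 d.py
```

```text
edgeHi [0.5705 0.0593 0.0896] 0.0016 [0.5719 0.0595 0.08  ] [0.5752 0.0606 0.08  ]
edgeLo [0.4307 0.0345 0.4494] 0.0011 [0.4461 0.0827 0.08  ] [0.4468 0.0865 0.08  ]
flapHi [0.5525 0.0119 0.1008] 0.0027 [0.5549 0.012  0.08  ] [0.5622 0.0106 0.08  ]
flapLo [0.4471 0.0353 0.0868] 0.0035 [0.4457 0.0356 0.08  ] [0.4492 0.0353 0.08  ]
far [0.4916 0.2815 0.025 ]
far [0.6166 0.256  0.025 ]
```

servo_tool:
  commands: [0,0.005,0.02,0,0,-1.5,0,0,0.005,0.04,0,0,-1.5,0,0,0.005,0.06,0,0,-1.5,0,0,0.005,0.075,0,0,-1.5,0,0,0.005,0.08,0,0,-1.5,0,0,0.005,0.08,0,0,-1.5,0,0,0.005,0.095,0,0,-1.5,0,0,0.005,0.11,0,0,-1.5,0,0,0.005,0.125,0,0,-1.5,0,0,0.005,0.14,0,0,-1.5,0]

```text
time: 3.6
tool_pos: [0.501, 0.0352, 0.0791]
ee_rot: [3.141, -0.0, 2.937]
wrist_force: [0.2, 0.6, 1.8]
width: 0.0007
finger_force: 0.5
```

servo_tool:
  commands: [0,0,0.01,0,0,0,0,0,0,0.02,0,0,0,0,0,0,0.028,0,0,0,0,0,0.004,0.028,0,0,0,0,0,0.008,0.028,0,0,0,0,0,0.012,0.028,0,0,0,0,0,0.014,0.028,0,0,0,0,0,0.0155,0.028,0,0,0,0,0,0.0155,0.028,0,0,0,0]

```text
time: 4.72
tool_pos: [0.5043, 0.0505, 0.0524]
ee_rot: [3.141, 0.0, 2.937]
wrist_force: [-0.6, -1.2, 0.4]
width: 0.0005
finger_force: 0.2
```

servo_tool:
  commands: [0,0.001,0,0,0,0,0,0,0.0015,0,0,0,0,0,0,0.002,0,0,0,0,0,0,0.0025,0,0,0,0,0]

```text
time: 5.22
tool_pos: [0.5047, 0.0526, 0.0523]
ee_rot: [3.142, 0.0, 2.937]
wrist_force: [0.1, -2.0, -0.8]
width: 0.0008
finger_force: 0.6
```

servo_tool:
  commands: [0,0.001,0,0,0,0,0,0,0.0015,0,0,0,0,0,0,0.002,0,0,0,0,0,0,0.0025,0,0,0,0,0]

```text
time: 5.72
tool_pos: [0.5048, 0.0532, 0.0523]
ee_rot: [-3.138, -0.0, 2.937]
wrist_force: [-2.2, -8.4, 0.3]
width: 0.0006
finger_force: 4.2
```

Contact lies 17.0 mm outside the estimated tray_edge, which is exactly what a closed flap should give. I'll retreat and look.

servo_tool:
  commands: [0,-0.015,0,0,0,0,0,0,-0.025,-0.02,0,0,0,0,0,-0.025,-0.07,0,0,0,0.094,0,-0.025,-0.12,0,0,0,0.094,0,-0.025,-0.168,0,0,0,0.094,0,-0.025,-0.168,0,0,0,0.094,0,-0.025,-0.168,0,0,0,0.094]

```text
time: 6.6
tool_pos: [0.4998, 0.0307, 0.2198]
ee_rot: [3.141, -0.001, 2.937]
wrist_force: [0.3, 0.2, -0.6]
width: 0.0469
finger_force: 0.0
```

```bash
python3 -c "
from h import *
o=robot.get_obs();print(o['time'],o['tool_pos'],o['wrist_force'])
p=shot('wrist');pickle.dump(p,open('w2.pkl','wb'));q=shot('side')
im=np.vstack([cv2.resize(p['img'][100:310,220:560],(680,420)),cv2.resize(q['img'][130:220,180:300],(240,180)).repeat(1,0) if 0 else np.hstack([cv2.resize(q['img'][130:220,180:300],(240,180)),np.zeros((180,440,3),np.uint8)])])
cv2.imwrite('pics/w2.png',im)
go([.5425,-.2305,.22],139)"
```

```text
6.6 [0.49983736 0.03073224 0.21978596] [ 0.32892088  0.2223411  -0.63538462]
go [-0.0954, -0.247, -0.0021] [-0.05, -0.2, 29.29]
```

View pics/w2.png

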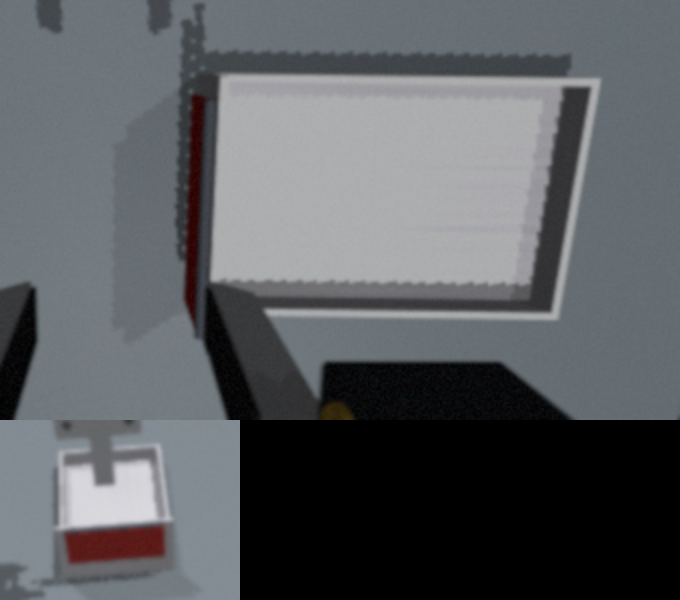

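The flap now hangs flat against the wall: it shows as a thin red strip in the wrist view and a red face in the side view. Next I go above the clip.

servo_tool:
  commands: [-0.095,-0.247,-0.002,0,0,29.3,0.094,-0.095,-0.247,-0.002,0,0,29.3,0.094,-0.095,-0.247,-0.002,0,0,29.3,0.094,-0.095,-0.247,-0.002,0,0,29.3,0.094,-0.095,-0.247,-0.002,0,0,29.3,0.094,-0.095,-0.247,-0.002,0,0,29.3,0.094,-0.095,-0.247,-0.002,0,0,29.3,0.094]

```text
time: 7.58
tool_pos: [0.5429, -0.2288, 0.2218]
ee_rot: [3.141, -0.002, 2.428]
wrist_force: [-0.1, -0.5, 0.5]
width: 0.0943
finger_force: 0.0
```

```bash
python3 -c "
from h import *
o=robot.get_obs();print(o['time'],o['tool_pos'],o['ee_rot'],o['width'])
p=shot('wrist');pickle.dump(p,open('w3.pkl','wb'));cv2.imwrite('pics/w3.png',p['img'])
for X in [(.5436,-.1984,.109),(.5736,-.2241,.109),(.5113,-.2364,.109),(.5425,-.2625,.109)]: print(proj(p,X).round(1))
"
```

```text
7.575 [ 0.54286278 -0.22878736  0.22176031] [ 3.14105009e+00 -1.57191425e-03  2.42753549e+00] 0.09430851374953872
[308.4 192.9]
[307.7 239.2]
[247.  193.5]
[248.9 241.1]
```

View pics/w3.png

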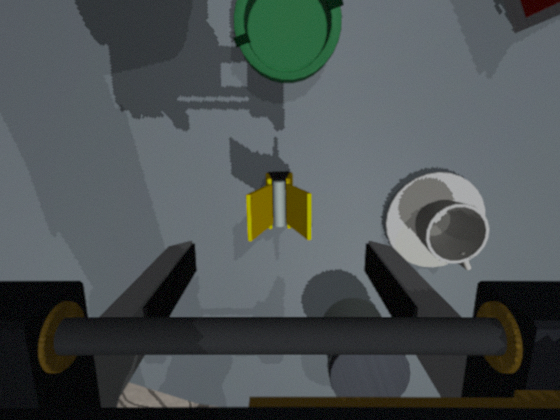

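The levers sit centred in the image (columns 247 and 312, middle row 216) and aligned with the fingers, within about 1 mm. Descend and squeeze.

servo_tool:
  commands: [-0.001,0,0.04,0,0,0,0.094,-0.001,0,0.08,0,0,0,0.094,-0.001,0,0.11,0,0,0,0.094,-0.001,0,0.122,0,0,0,0.094,-0.001,0,0.122,0,0,0,0.094,-0.001,0,0.122,0,0,0,0.06,-0.001,0,0.122,0,0,0,0.05,-0.001,0,0.122,0,0,0,0.05,-0.001,0,0.122,0,0,0,0.05]

```text
time: 8.75
tool_pos: [0.5439, -0.2313, 0.1006]
ee_rot: [3.141, 0.001, 2.426]
wrist_force: [-0.3, 0.1, 0.4]
width: 0.0577
finger_force: 0.0
```

servo_tool:
  commands: [0,0,0,0,0,0,0.04,0,0,0,0,0,0,0.03,0,0,0,0,0,0,0.022,0,0,0,0,0,0,0.015,0,0,0,0,0,0,0.015,0,0,0,0,0,0,0.015,0,0,0,0,0,0,0.015]

```text
time: 9.62
tool_pos: [0.5453, -0.2312, 0.1021]
ee_rot: [3.139, 0.004, 2.426]
wrist_force: [2.7, 1.5, 5.3]
width: 0.0172
finger_force: 30.0
```

servo_tool:
  commands: [0,0,-0.02,0,0,0,0.015,0,0,-0.05,0,0,0,0.015,0,0,-0.09,0,0,0,0.015,0,0,-0.125,0,0,0,0.015,0,0,-0.125,0,0,0,0.015,0,0,-0.125,0,0,0,0.015,0,0,-0.125,0,0,0,0.015]

```text
time: 10.5
tool_pos: [0.5427, -0.2308, 0.2223]
ee_rot: [-3.14, -0.005, 2.426]
wrist_force: [0.6, -0.5, -0.9]
width: 0.0172
finger_force: 30.0
```

```bash
python3 -c "
from h import *
o=robot.get_obs();print(o['time'],o['tool_pos'],o['ee_rot'],o['width'],o['wrist_force'])
p=shot('wrist');q=shot('side');pickle.dump((p,q),open('w4.pkl','wb'))
r=spotter.trace('clip',q);print([(x['conf'],x['box']) for x in r])
c=proj(q,o['tool_pos']-[0,0,.05]);x,y=c.astype(int);print(c)
im=np.hstack([cv2.resize(p['img'][100:380,180:380],(400,560)),cv2.resize(q['img'][max(0,y-70):y+70,x-50:x+50],(400,560))])
cv2.imwrite('pics/w4.png',im)
go([.5095,.0695,.215],168)"
```

```text
10.5 [ 0.54272558 -0.23075085  0.22225646] [-3.14034954 -0.00494578  2.42568701] 0.01718377413204454 [ 0.57167667 -0.48541739 -0.92894454]
[(0.86, [282.9, 258.2, 40.5, 37.7])]
[301.9091535  262.54274279]
go [0.2226, 0.2046, 0.0091] [0.01, -0.17, -29.01]
```

View pics/w4.png

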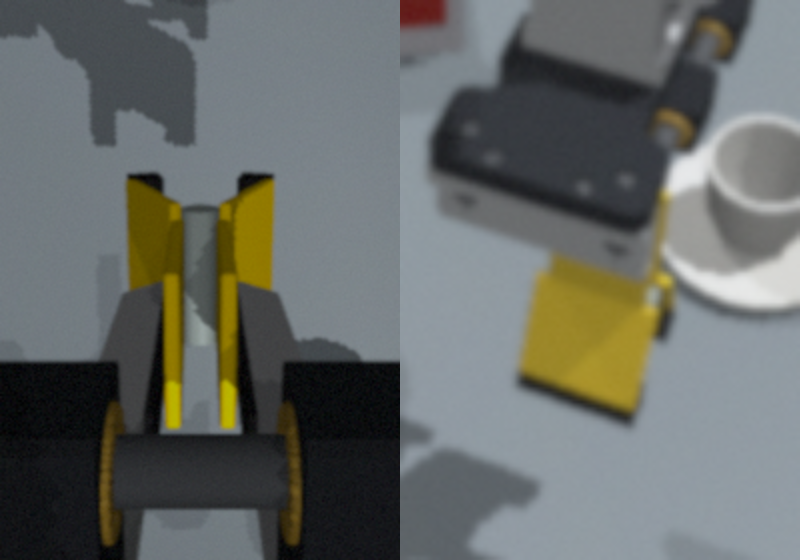

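The clip is held fully squeezed and symmetric between the fingers, with the near lip's bottom edge at (281,287)-(309,296) in the side image. I'll work out its height and centring.

```bash
python3 -c "
from h import *
p,q=pickle.load(open('w4.pkl','rb'))
tp=np.array([.5427,-.2308,.2223]);yaw=2.4257
ty=np.array([np.sin(yaw),-np.cos(yaw),0]);tx=np.array([np.cos(yaw),np.sin(yaw),0])
for uv in [(281,287),(309,296.5)]:
  c,v=ray(q,uv)
  for off in (.022,.027):
    t=((tp-off*ty-c)@ty)/(v@ty);X=c+v*t;print(off,X.round(4),'rel x',((X-tp)@tx).round(4),'dz',(X-tp)[2].round(4))
# wrist: lip ends (crop/2+offset)
for uv in [(180+127/2,100+178/2),(180+273/2,100+176/2)]:
  for z in(.122,.13): X=onz(p,uv,z);print('lip',z,((X-tp)@tx).round(4),((X-tp)@ty).round(4))
for uv in [(180+173/2,100+200/2),(180+227/2,100+200/2),(180+173/2,100+428/2),(180+227/2,100+428/2)]:
  X=onz(p,uv,.2333);print('lev',((X-tp)@tx).round(4),((X-tp)@ty).round(4))
"
```

```text
0.022 [ 0.5085 -0.2302  0.1162] rel x 0.0262 dz -0.1061
0.027 [ 0.5067 -0.2352  0.1251] rel x 0.0243 dz -0.0972
0.022 [ 0.5456 -0.2624  0.1174] rel x -0.0229 dz -0.1049
0.027 [ 0.5432 -0.267   0.1263] rel x -0.0241 dz -0.096
lip 0.122 0.025 -0.028
lip 0.13 0.0263 -0.0271
lip 0.122 0.0258 0.0284
lip 0.13 0.0271 0.0276
lev 0.0387 -0.0057
lev 0.0387 0.0063
lev -0.0178 -0.0063
lev -0.0178 0.0069
```

Lips are symmetric at ±28 mm, centred along x, and their underside is about 98 mm below the TCP. Carry to above the edge.

servo_tool:
  commands: [0.05,0.045,0,0,0,-7,0.015,0.09,0.082,0,0,0,-14,0.015,0.13,0.12,0,0,0,-20,0.015,0.17,0.156,0.003,0,0,-25,0.015,0.2,0.184,0.006,0,0,-29,0.015,0.2225,0.2045,0.009,0,0,-29,0.015,0.2225,0.2045,0.009,0,0,-29,0.015,0.2225,0.2045,0.009,0,0,-29,0.015,0.2225,0.2045,0.009,0,0,-29,0.015]

```text
time: 11.78
tool_pos: [0.5103, 0.0681, 0.2163]
ee_rot: [-3.141, 0.0, 2.93]
wrist_force: [0.9, 0.4, -1.4]
width: 0.0172
finger_force: 30.0
```

```bash
python3 -c "
from h import *
o=robot.get_obs();print(o['time'],o['tool_pos'],o['ee_rot'],o['width'],o['wrist_force'])
go([.5095,.0695,.146],168)
p=shot('wrist');q=shot('side');pickle.dump((p,q),open('w5.pkl','wb'))
im=np.hstack([cv2.resize(p['img'][60:340,160:440],(560,560)),cv2.resize(q['img'][120:220,190:290],(240,240)) if 0 else cv2.resize(q['img'][110:240,210:266],(240,560))])
cv2.imwrite('pics/w5.png',im)
t=np.array(o['tool_pos'])
for X in [(.573,.060,.08),(.4465,.0845,.08),(.510,.0723,.08)]: print(proj(p,X).round(1))"
```

```text
11.775 [0.51027736 0.06806371 0.216266  ] [-3.14128229e+00  7.36809569e-05  2.93032636e+00] 0.01719515590239697 [ 0.88268944  0.4134638  -1.43304135]
go [0.0011, 0.0013, 0.0703] [-0.02, 0.0, -0.1]
[285.1 274.6]
[282.6 133.3]
[284.  207.8]
```

View pics/w5.png

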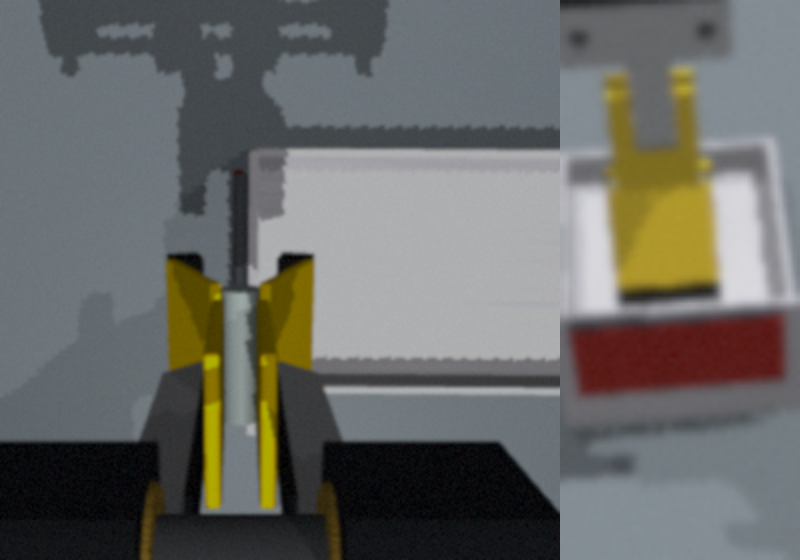

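The open lips (crop columns 185 and 298) straddle the wall and hinge strip (column ~240) evenly. Descend.

servo_tool:
  commands: [0.001,0.001,0.015,0,0,0,0.015,0.001,0.001,0.03,0,0,0,0.015,0.001,0.001,0.045,0,0,0,0.015,0.001,0.001,0.058,0,0,0,0.015,0.001,0.001,0.068,0,0,0,0.015,0.001,0.001,0.07,0,0,0,0.015,0.001,0.001,0.07,0,0,0,0.015,0.001,0.001,0.07,0,0,0,0.015]

```text
time: 12.88
tool_pos: [0.5098, 0.0704, 0.147]
ee_rot: [3.141, 0.001, 2.932]
wrist_force: [0.3, -0.3, -1.1]
width: 0.0168
finger_force: 30.0
```

No contact force on the way down. Release gradually.

servo_tool:
  commands: [0,0,0,0,0,0,0.022,0,0,0,0,0,0,0.028,0,0,0,0,0,0,0.034,0,0,0,0,0,0,0.04,0,0,0,0,0,0,0.046,0,0,0,0,0,0,0.055,0,0,0,0,0,0,0.07,0,0,0,0,0,0,0.09,0,0,0,0,0,0,0.09,0,0,0,0,0,0,0.09]

```text
time: 14.12
tool_pos: [0.5093, 0.0703, 0.1463]
ee_rot: [3.141, 0.0, 2.932]
wrist_force: [0.4, -1.1, 0.5]
width: 0.0888
finger_force: 0.0
```

servo_tool:
  commands: [0,0,-0.02,0,0,0,0.09,0,0,-0.06,0,0,0,0.09,0,0,-0.1,0,0,0,0.09,0,0,-0.12,0,0,0,0.09,0,0,-0.12,0,0,0,0.09,0,0,-0.12,0,0,0,0.09,0,0,-0.12,0,0,0,0.09]

```text
time: 15.0
tool_pos: [0.5087, 0.0703, 0.2645]
ee_rot: [-3.141, -0.003, 2.932]
wrist_force: [-0.5, -0.5, -0.5]
width: 0.0899
finger_force: 0.0
```

```bash
python3 -c "
from h import *
o=robot.get_obs();print(o['time'],o['tool_pos'],o['width'],o['wrist_force'])
p=shot('wrist');q=shot('side');pickle.dump((p,q),open('w6.pkl','wb'))
im=np.hstack([cv2.resize(p['img'][60:340,160:440],(560,560)),cv2.resize(q['img'][110:240,210:266],(240,560))])
cv2.imwrite('pics/w6.png',im)
for X in [(.5095,.0695,.158),(.5095,.0695,.08)]: print(proj(p,X).round(1),proj(q,X).round(1))"
```

```text
15.0 [0.50866598 0.07032377 0.26446836] 0.08987214795376901 [-0.49859899 -0.45099999 -0.53577405]
[278.6 219. ] [232.9 155.1]
[278.9 199.9] [235.8 182.4]
```

View pics/w6.png

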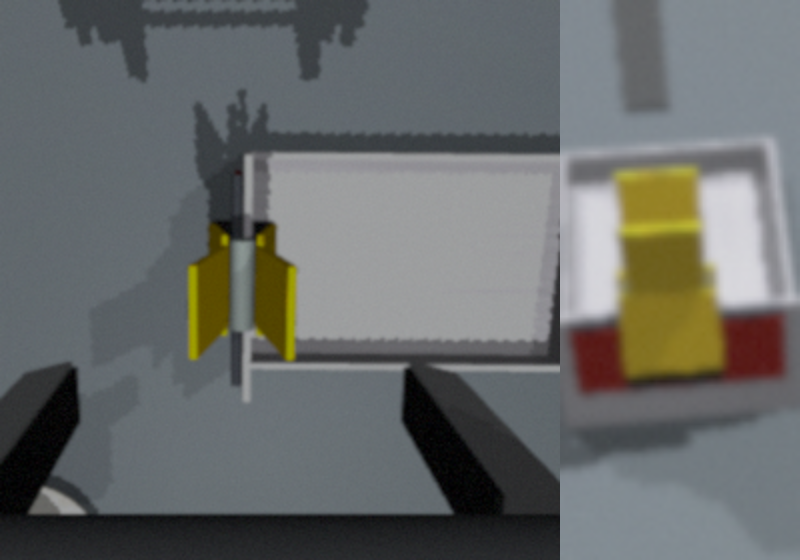

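The clip sits astride the edge, centred and upright, with its lips over wall and flap. A quick depth check before handing in.

```bash
python3 -c "
from h import *
p,q=pickle.load(open('w6.pkl','rb'));e=np.array([.5095,.0695,.08]);ty=np.array([.208,.978,0]);tx=np.array([.978,-.208,0])
for col in (625,722):
  c,v=ray(q,((col-560)/240*56+210,110+379*130/560))
  for off in (.014,.018):
    X=c+v*(((e-off*ty-c)@ty)/(v@ty));print(off,'z',(X-e)[2].round(4),'x',((X-e)@tx).round(4))
"
```

```text
0.014 z -0.0314 x -0.0265
0.018 z -0.0272 x -0.0263
0.014 z -0.0377 x 0.0233
0.018 z -0.0335 x 0.0233
```

Lips are about 32 mm below the wall top, centred within 2 mm along the edge, and the gripper is clear.

```bash
python3 -c "
from bench import close_job
print(close_job())"
```

```text
the job is handed in; nothing more can be done
None
```

I folded the flap flat and clipped it to the middle of the tall edge, lips about 32 mm below the wall top and roughly 2 mm off centre; the cup, ashtray and sugar tin were not touched, and I handed the job in at about 15 s without getting a verdict back.

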